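# Teach two deck modules with a touch probe

### The arm

A 7-joint arm with a two-finger parallel gripper is mounted at the origin on the work surface. World frame = base frame: x ahead of the robot, y to its left, z up, the work surface at z = 0. Lengths are in m, angles in rad, forces in N, time in s.
With the tool pointing down it reaches from about 0.4 to 0.875 m from the base axis. Payload 6.5 kg.
Tool frame: the origin (TCP) lies between the finger pads; the fingertips stand 17 mm ahead of it and the grasp point (between the pads) lies 2 mm behind it; z points along the fingers, y is the line along which they close (so a half turn about z gives the same grasp; the last joint's range is limited). The gripper opens to 85 mm and grips with 20 to 120 N. Pads are 22 mm wide; open, the fingers measure 114 mm over their backs; the gripper's body (76 mm by 85 mm) begins 54 mm behind the grasp point. The pads swing forward as they close: fully open they stand 13 mm farther back than shut.
Start: joints at [-1.353, 0.536, -0.004, 1.538, 0.003, 1.067, -0.071], TCP at [0.182, 0.624, 0.248] pointing down, gripper open.
Joint ranges: [-2.7, 2.7], [-0.37, 2.16], [-1.27, 1.26], [0.24, 2.4], [-1.31, 4.45], [0.19, 1.91], [-2.76, 2.76]. Speed limits (rad/s): [2.39, 2.39, 3.14, 3.14, 3.14, 3.14, 3.14].

### API

Orientations are given as a 3x3 rotation matrix whose columns are the frame's x, y, z axes.
In Python, from plant import robot, imaging gives the robot as it stands.
- The arm moves only by the tool play_rows, never from a script. Its argument "targets" is a list that holds one entry, the list of rows, each a list of 5 numbers: the closure, from 0 (fully open) to 1 (shut), then the shift along the tool's x, y, z in units of 0.3 m (1.0 is 0.3 m), then the turn about the tool's z in units of 180 degrees (1.0 is 180 degrees). In form: [[[claw, dx, dy, dz, roll], ...]]. A call has 1 to 20 rows; each row is the pose to reach, as a shift and turn from the pose commanded when the call began, along the tool's axes at that moment, turning the shorter way round; what a row does not reach only later rows make up. A row lasts 1/8 s, in which the tool goes at most 62.5 mm and 10.7 degrees, less where a joint would pass 70% of its speed; a pose out of reach is approached as far as the arm can. A call with a number of a shift or a turn outside -1 to 1 is refused whole. A call with a gripper value outside its range is refused whole. The fingers move at their own pace and stop on an object; "squeeze" is the grip in N (left out, the last holds). Time passes only in rows, so rows that repeat a pose let the fingers close. It gives the time, the measured TCP pose, the force, the opening and the grip force at its end, in the units of the state.
- robot.get_obs(): the state, without advancing time (a new reading comes with each control period).
- imaging.camera(name): name is "scene" or "top" or "wrist"; returns the picture (480x640x3 uint8, red, green, blue); there is no depth.
- imaging.camera_model(name): a dict with "camera_matrix" (3x3 intrinsics, pixels), "camera_from_world" (4x4, takes a point from world to camera coordinates). Camera axes: x right, y up, looking along -z (the intrinsics and any distortion apply to the point x, -y, -z); pixel columns grow to the right and rows downward; lengths in m; the calibration is good to about 2 mm. A picture is of the moment at which its call begins: read the wrist's pose just before it. camera_model takes no time and is no camera call; for the wrist camera it gives the pose at the moment of the call.
- robot.sign_off(): hands the job in; it is judged then, once.
Trained networks look in the newest picture that a camera, given by its name, has taken for a name from the list of things; names that differ only in an ending like _2 or _b are one class to them, and where a whole thing is asked for, a point or a joint stands for the part that bears it (a point fixed in the world has none). Each returns a list of dicts, best first, with "confidence" (0 to 1); they miss things now and then, are a little off and sometimes report something else, mostly with a low value. They report only what shows in the picture. A call takes as long as a camera call. They do not tell look-alikes from the thing itself.
- imaging.look_for(camera, query): "bbox" ([left, top, right, bottom] in pixels, round what is visible of it).
- imaging.tip_of(camera, query): "centre" ([column, row] in pixels: a listed point, or the origin of a listed thing).
The state is a dict: "time_s": time; "qpos": joint angles; "joint_vel": joint speeds; "effort": joint torques, N m; "eef_pos": TCP position; "ee_rot": TCP orientation; "wrist_force": force on the tool from outside, world axes, zero at the start; "wrist_torque": the same for the moment, N m; "gripper_width": finger opening in m; "grasp_force": force on a finger pad.
Only numpy, scipy, OpenCV 4.12 (cv2) and the standard library are available. Lean on these libraries where they do the work, as an engineer would, in place of code of your own. Each camera call takes 0.05 s, during which the arm holds its last target. There are 200 camera calls.

### The job

The two deck modules have been moved and must be taught again. Take the touch probe off its hook, gently touch its sprung tip onto the flat top of the steel reference stud of the tube-rack module and rest it there for half a second, then do the same on the stud of the well-plate module. Then hang the probe back on the hook by its eye, and leave the other things on the bench where they are.

Things in the scene. Friction and masses are not known exactly. Their poses are not given: they have to be found in the camera images.
- probe: Touch probe, 130 g, 167 mm, hung upright on the hook at the start. Origin at the point of its tip, z up its axis, x along the eye's axis. Above the point: 6 mm thick steel tip to 18 mm, white barrel 18 mm thick to 77 mm, grey eye frame 44 mm wide (y), 14 mm thick (x) to 123 mm with an opening 30 mm wide, 85 to 115 mm up, white 22 x 22 mm head to grip, 123 to 167 mm, faces across x and y.
- eye (a point): Centre of the probe's eye opening, 100 mm above the point of the tip; axes as the probe.
- tip (a point): The point of the probe's sprung steel tip; axes as the probe. Pushed along the probe's axis it gives way by up to 8 mm, taking 1.5 N at first touch and 5.5 N at the end; beyond that it is rigid.
- stand: Hook stand, fixed. Origin at the centre of the underside of its dark foot (120 x 100 x 12 mm), z up. A post (14 x 30 mm) at x = 42 mm carries a level flat bar 12 mm wide (y), 6 mm thick, its top 140 mm up, level with the post's, running to -x; its free end at x = -35 mm has an upturned lip (x -35 to -30 mm) 8 mm high above the bar's top. The probe goes on and off over the lip, along x.
- hook (a point): Middle of the hook bar's top face, straight above the stand's origin, 140 mm above the bench; axes as the stand. When the probe hangs here its eye's centre is 15 mm below this point.
- rack: Tube-rack module, fixed: aluminium base plate 140 x 140 x 12 mm with a white block (top at 62 mm) holding upright capped glass tubes (tops at 102 mm) and one steel stud. Origin at the centre of the base's underside, z up.
- rack_stud (a point): Centre of the flat round top (22 mm across, small black dot in its middle) of the tube-rack module's reference stud, 75 mm above the bench.
- wellplate: Well-plate module, fixed: aluminium base plate 140 x 140 x 12 mm with a flat white 24-well plate (128 x 86 mm, top at 32 mm) and one steel stud. Origin at the centre of the base's underside, z up.
- plate_stud (a point): Centre of the flat round top (22 mm across, small black dot in its middle) of the well-plate module's reference stud, 55 mm above the bench.
- reagent: Bystander, loose: reagent bottle 48 mm across, 85 mm high; origin at its underside.
- jar: Bystander, loose: jar 52 mm across, 60 mm high; origin at its underside.
- beaker: Bystander, loose: glass beaker 54 mm across, 70 mm high; origin at its underside.
- buffer: Bystander, loose: bottle 48 mm across, 110 mm high; origin at its underside.
Things that resemble listed ones, but are neither listed nor needed, are in the scene too. Leave any pink look-alike of the wellplate alone.

How it is judged:
By the outcome, as a careful person would: the job done as asked, in the order asked, and still so for the second after the job is handed in, with the robot touching nothing.
It also fails if it takes over 64 s, if anything falls off the work surface, if the arm or the gripper's body presses on something with over 40 N, if the wrist force passes 120 N, or if a joint passes its speed limit or range.

## Working session

There is one attempt and no reset: what is moved stays moved. The work goes in short steps, Python scripts to look and compute and a tool call to move; the robot and the scene stay as the last step left them, time stands still between calls to the robot, and variables do not carry over. Pictures are saved under pics/ and viewed, at most 12 in all, crops included, and the job is handed in when it is done.

Besides the shell and the picture viewer there is one more tool, called after ">>>" as a command line: name --argument value ..., lists and objects as JSON in quotes. play_rows: Moves the arm, as the interface text tells. Its arguments: {"type":"object","properties":{"targets":{"type":"array","items":{"type":"array","items":{"type":"array","items":{"type":"number","minimum":-1,"maximum":1}}}},"squeeze":{"type":"number"}},"required":["targets"]}

```bash
ls; mkdir -p pics; cat > h.py <<'E'
import numpy as np, cv2
from plant import robot, imaging
def snap(c,f=None):
    im=imaging.camera(c)
    if f: cv2.imwrite('pics/'+f,im[:,:,::-1])
    return im
def P(c):
    m=imaging.camera_model(c); return np.array(m["camera_matrix"]),np.array(m["camera_from_world"])
def proj(c,X,M=None):
    K,T=M or P(c); p=T[:3,:3]@np.array(X)+T[:3,3]; p=np.array([p[0],-p[1],-p[2]]); q=K@p; return q[:2]/q[2]
def ray(c,uv,M=None):
    K,T=M or P(c); d=np.linalg.inv(K)@[uv[0],uv[1],1]; d=np.array([d[0],-d[1],-d[2]]); R=T[:3,:3]
    return -R.T@T[:3,3], R.T@d/np.linalg.norm(d)
def atz(c,uv,z,M=None):
    o,d=ray(c,uv,M); return o+d*(z-o[2])/d[2]
def tri(rays):
    A=sum(np.eye(3)-np.outer(d,d) for o,d in rays); b=sum((np.eye(3)-np.outer(d,d))@o for o,d in rays)
    x=np.linalg.solve(A,b); return x,[np.linalg.norm((np.eye(3)-np.outer(d,d))@(x-o)) for o,d in rays]
E
python3 - <<'E'
from h import *
np.set_printoptions(precision=3,suppress=True)
o=robot.get_obs(); print(o["time_s"],o["eef_pos"],o["ee_rot"],o["wrist_force"],o["gripper_width"])
for c in("scene","top","wrist"):
    snap(c,c+"0.png"); m=imaging.camera_model(c); print(c,m)
    for q in("probe","eye","tip","stand","hook","rack_stud","plate_stud","rack","wellplate"):
        print(c,q,[(np.round(r["centre"],1).tolist(),round(r["confidence"],2)) for r in imaging.tip_of(c,q)][:3])
E
```

```text
pics
0.0 [0.182 0.623 0.247] [[-0.96   0.28  -0.   ]
 [ 0.28   0.96  -0.002]
 [-0.    -0.002 -1.   ]] [-0.805 -0.809  0.073] 0.08544040676109274
scene {'camera_matrix': array([[562.778,   0.   , 315.404],
       [  0.   , 562.778, 245.801],
       [  0.   ,   0.   ,   1.   ]]), 'camera_from_world': array([[-0.608,  0.794, -0.002,  0.269],
       [-0.622, -0.474,  0.623,  0.232],
       [ 0.493,  0.381,  0.782, -1.599],
       [ 0.   ,  0.   ,  0.   ,  1.   ]])}
scene probe [([403.9, 364.5], 0.88)]
scene eye []
scene tip []
scene stand [([407.0, 366.5], 0.95)]
scene hook [([414.8, 336.5], 0.87), ([314.4, 383.9], 0.51)]
scene rack_stud [([231.0, 210.6], 0.71), ([405.4, 364.5], 0.27)]
scene plate_stud [([258.1, 164.8], 0.82), ([466.0, 294.6], 0.67), ([289.8, 320.4], 0.59)]
scene rack [([210.1, 230.8], 0.89)]
scene wellplate [([291.9, 307.3], 0.95), ([258.9, 161.9], 0.8), ([458.3, 280.6], 0.79)]
top {'camera_matrix': array([[527.899,   0.   , 319.634],
       [  0.   , 527.899, 241.495],
       [  0.   ,   0.   ,   1.   ]]), 'camera_from_world': array([[ 0.028, -1.   ,  0.014, -0.02 ],
 
[... 398 characters left out ...]
0.19)]
top plate_stud [([165.3, 306.6], 0.98), ([286.8, 185.2], 0.88), ([443.0, 327.2], 0.69)]
top rack [([435.9, 239.0], 0.84)]
top wellplate [([181.4, 332.5], 0.76), ([302.1, 210.3], 0.64), ([180.4, 214.8], 0.62)]
wrist {'camera_matrix': array([[337.443,   0.   , 315.356],
       [  0.   , 337.443, 242.506],
       [  0.   ,   0.   ,   1.   ]]), 'camera_from_world': array([[ 0.28 ,  0.96 ,  0.001, -0.65 ],
       [-0.91 ,  0.266, -0.319,  0.04 ],
       [-0.306,  0.089,  0.948, -0.38 ],
       [ 0.   ,  0.   ,  0.   ,  1.   ]])}
wrist probe []
wrist eye []
wrist tip []
wrist stand []
wrist hook []
wrist rack_stud []
wrist plate_stud []
wrist rack []
wrist wellplate [([105.8, 341.3], 0.85)]
```

View pics/scene0.png

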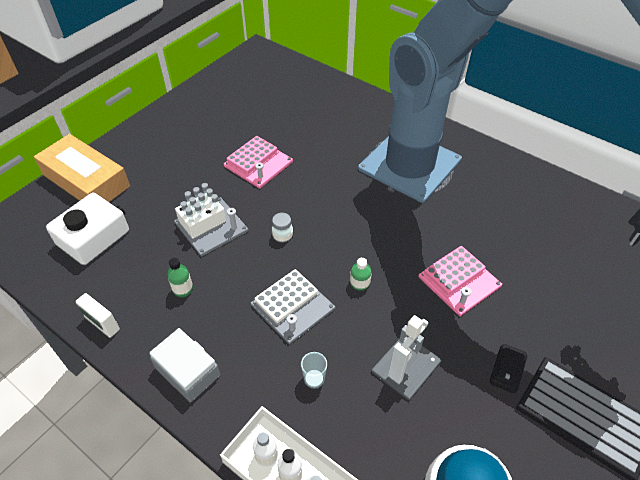

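View pics/top0.png

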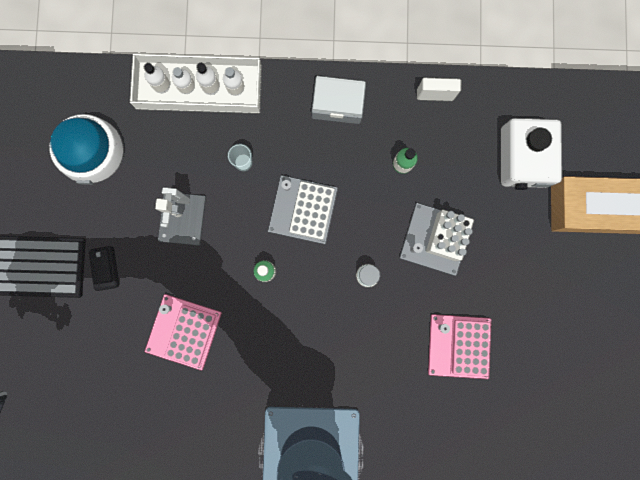

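The scene picture shows the stand with the probe at about (405,365), the grey well-plate at (292,305) with its stud at (291,320), the rack at (210,225) with its stud at (231,211), and two pink look-alikes. The top picture shows the stand at (182,217), plate stud at (287,185) and rack stud at (419,246).

```bash
python3 - <<'E'
from h import *
np.set_printoptions(precision=4,suppress=True)
for n,a,b in(("rackstud",(231,210.6),(419.2,246.3)),("platestud",(289.8,320.4),(286.8,185.2)),("hook",(414.8,336.5),(165.9,211.0))):
    print(n,*tri([ray("scene",a),ray("top",b)]))
print(atz("scene",(407,366.5),0),atz("top",(182.4,217.5),0))
# fine crops
for c,(x,y),w in(("scene",(410,355),45),("top",(180,215),45)):
    im=cv2.imread(f"pics/{c}0.png")[y-w:y+w,x-w:x+w]; cv2.imwrite(f"pics/{c}_z.png",cv2.resize(im,(400,400),interpolation=2))
a,b=[cv2.imread(f"pics/{c}_z.png") for c in("scene","top")]; cv2.imwrite("pics/z.png",np.hstack([a,b]))
E
```

```text
rackstud [ 0.4859 -0.2291  0.0771] [np.float64(0.0010465071285386198), np.float64(0.001046507128538672)]
platestud [0.6246 0.0731 0.0447] [np.float64(0.002498738380009399), np.float64(0.0024987383800094015)]
hook [0.5433 0.3263 0.1325] [np.float64(0.0020416316952259128), np.float64(0.0020416316952259123)]
[0.5423 0.3247 0.    ] [0.5454 0.3252 0.    ]
```

View pics/z.png

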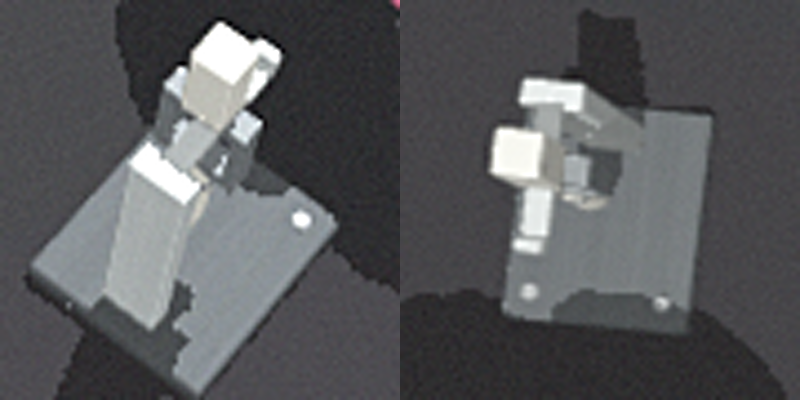

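```bash
cat >> h.py <<'E'
def go(p,yaw_y=None):
    "units to take TCP to p with tool y at world angle yaw_y (deg, mod 180)"
    o=robot.get_obs(); R=np.array(o["ee_rot"]); s=R.T@(np.array(p)-o["eef_pos"])/0.3
    cur=np.degrees(np.arctan2(R[1,1],R[0,1])); t=0 if yaw_y is None else -((yaw_y-cur+90)%180-90)/180
    print("t",o["time_s"],"pos",np.round(o["eef_pos"],4),"yaw",round(cur,2),"tilt",np.round(R[:2,2],4),"go",np.round(s,4),"roll",round(t,4)); return s,t
E
python3 - <<'E'
from h import *
go([.52,.325,.33],86)
E
```

```text
t 1.5 pos [0.182  0.624  0.2483] yaw 73.74 tilt [0. 0.] go [-1.3606 -0.6414 -0.2723] roll -0.0681
```

>>> play_rows --targets '[[[0, -0.15, -0.07, -0.1, 0], [0, -0.32, -0.15, -0.2, -0.02], [0, -0.5, -0.25, -0.27, -0.04], [0, -0.68, -0.32, -0.27, -0.068], [0, -0.85, -0.4, -0.27, -0.068], [0, -1, -0.48, -0.27, -0.068], [0, -1, -0.48, -0.27, -0.068]]]'

```text
time_s: 2.38
eef_pos: [0.4338, 0.3973, 0.3295]
ee_rot: [[-0.997, 0.079, 0.002], [0.079, 0.997, -0.002], [-0.002, -0.002, -1.0]]
wrist_force: [-0.7, 0.0, -0.0]
gripper_width: 0.0856
grasp_force: 0.0
```

```bash
python3 - <<'E'
from h import *
go([.52,.325,.33],86)
E
```

```text
t 2.375 pos [0.4338 0.3973 0.3295] yaw 85.49 tilt [ 0.0022 -0.0018] go [-0.3054 -0.2177 -0.0005] roll -0.0028
```

>>> play_rows --targets '[[[0, -0.15, -0.1, 0, 0], [0, -0.305, -0.218, 0, 0], [0, -0.305, -0.218, 0, 0], [0, -0.305, -0.218, 0, 0]]]'

```text
time_s: 2.88
eef_pos: [0.5155, 0.3312, 0.3291]
ee_rot: [[-0.998, 0.069, -0.001], [0.069, 0.998, 0.001], [0.001, 0.001, -1.0]]
wrist_force: [0.6, 0.7, 0.4]
gripper_width: 0.0852
grasp_force: 0.0
```

```bash
python3 - <<'E'
from h import *
np.set_printoptions(precision=4,suppress=True)
go([.52,.325,.33],86)
snap("wrist","w1.png"); M=P("wrist"); np.savez("w1.npz",K=M[0],T=M[1])
for q in("probe","eye","hook","stand"): print(q,[(np.round(r["centre"],1).tolist(),round(r["confidence"],2)) for r in imaging.tip_of("wrist",q)][:3])
print(imaging.look_for("wrist","probe"))
E
```

```text
t 2.875 pos [0.5155 0.3312 0.3291] yaw 86.03 tilt [-0.0009  0.0007] go [-0.0164 -0.0197 -0.0029] roll 0.0002
probe [([308.2, 223.2], 0.64)]
eye [([307.2, 245.8], 0.89)]
hook [([312.3, 246.9], 0.89), ([124.5, 296.5], 0.21)]
stand [([310.8, 214.0], 0.74)]
[{'bbox': [285.3, 230.5, 329.9, 288.2], 'confidence': 0.98}]
```

View pics/w1.png

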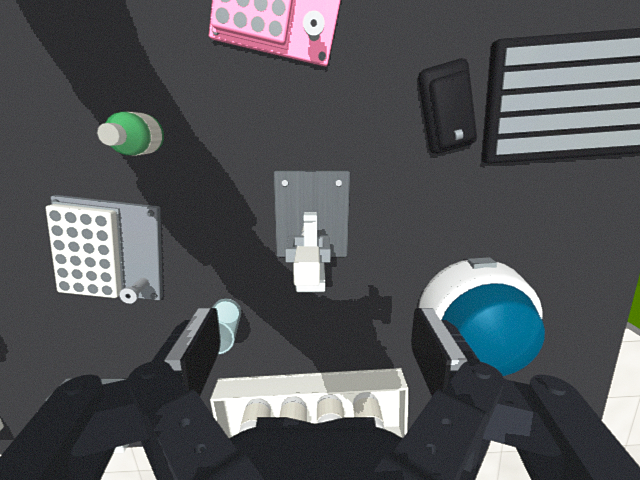

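The wrist view shows the probe head at about (308,275), the hook bar running up to its lip at (310,215), the foot (275-350, 172-257), and the plate stud at (128,296). The bar points towards the robot.

>>> play_rows --targets '[[[0, -0.15, -0.17, 0, 0], [0, -0.15, -0.17, 0, 0], [0, -0.15, -0.17, 0, 0], [0, -0.15, -0.17, 0, 0]]]'

```text
time_s: 3.68
eef_pos: [0.5567, 0.2776, 0.3292]
ee_rot: [[-0.998, 0.068, -0.001], [0.068, 0.998, 0.001], [0.001, 0.001, -1.0]]
wrist_force: [0.5, 0.3, -0.1]
gripper_width: 0.0852
grasp_force: 0.0
```

```bash
python3 - <<'E'
from h import *
np.set_printoptions(precision=4,suppress=True)
go([.52,.325,.33],86)
snap("wrist","w2.png"); M=P("wrist"); np.savez("w2.npz",K=M[0],T=M[1])
for q in("eye","hook","plate_stud"): print(q,[(np.round(r["centre"],1).tolist(),round(r["confidence"],2)) for r in imaging.tip_of("wrist",q)][:3])
b=imaging.look_for("wrist","probe")[0]["bbox"]; print(b)
cs=[]
for f,(x,y) in(("w1",(310,235)),("w2",(int((b[0]+b[2])/2),int(b[3])-55))):
    x0,y0=x-50,y-70; print(f,x0,y0)
    cs.append(cv2.resize(cv2.imread(f"pics/{f}.png")[y0:y0+140,x0:x0+100],None,fx=4,fy=4,interpolation=2))
cv2.imwrite("pics/z2.png",np.hstack(cs))
E
```

```text
t 3.675 pos [0.5567 0.2776 0.3292] yaw 86.11 tilt [-0.0006  0.0007] go [ 0.1329  0.1492 -0.0023] roll 0.0006
eye []
hook [([361.1, 203.8], 0.71)]
plate_stud [([157.9, 263.8], 0.7)]
[336.3, 185.3, 385.6, 239.3]
w1 260 165
w2 310 114
```

View pics/z2.png

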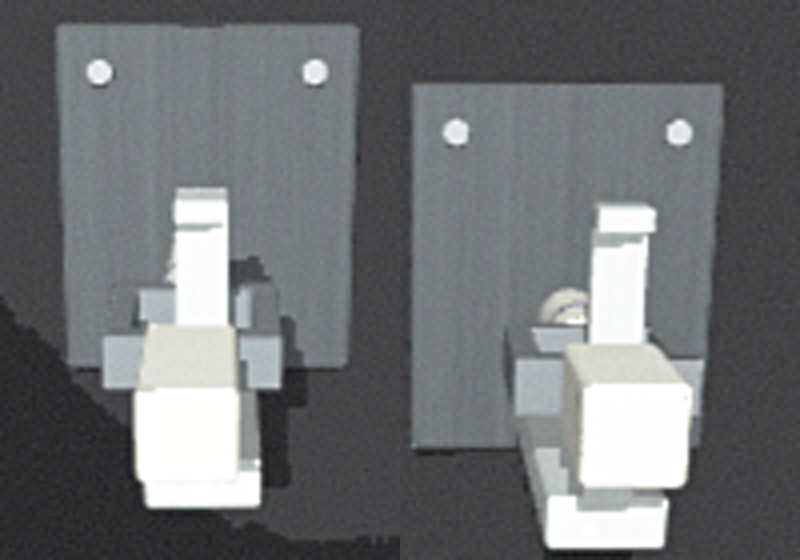

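The crops show the head top centred at (306.8,273.8) in the first view and (368.9,222.8) in the second; the lip, foot bolts and foot corners are sharp in both.

```bash
cat > m.py <<'E'
from h import *
np.set_printoptions(precision=4,suppress=True)
M=[(lambda d:(d["K"],d["T"]))(np.load(f"w{i}.npz")) for i in(1,2)]
def px(i,p): return (260+p[0]/4,165+p[1]/4) if i==0 else (310+(p[0]-400)/4,114+p[1]/4)
def T(n,a,b,ret=0):
    x,e=tri([ray("",px(0,a),M[0]),ray("",px(1,b),M[1])]); print(n,x,np.round(e[0],4)); return x
T("head",(187,435),(635.5,436))
c=[T("h%d"%k,a,b) for k,(a,b) in enumerate((((134,390),(580,385)),((239,390),(691,385)),((239,480),(691,488)),((134,480),(580,482))))]
b1=T("bolt1",(98,72),(456,132)); b2=T("bolt2",(315,72),(680,132))
l1=T("lipL",(175,200),(597,208)); l2=T("lipR",(228,200),(657,208))
f1=T("footL",(56,24),(412,84)); f2=T("footR",(359,27),(722,84))
p1=T("postL",(145,508),(549,549)); p2=T("postR",(260,508),(664,549))
for n,a,b in(("bolt",b1,b2),("lip",l1,l2),("foot",f1,f2),("post",p1,p2),("h",c[0],c[1])):
    d=b-a; print(n,np.degrees(np.arctan2(d[1],d[0]))%180,np.linalg.norm(d))
print("stud",*tri([ray("",(128,296),M[0]),ray("",(157.9,263.8),M[1])]), atz("",(157.9,263.8),.055,M[1]))
E
python3 m.py
```

```text
head [0.5494 0.3223 0.1866] 0.0001
h0 [0.5384 0.3116 0.1855] 0.0002
h1 [0.5399 0.3341 0.1858] 0.0002
h2 [0.5606 0.3331 0.1881] 0.0005
h3 [0.5574 0.3103 0.1905] 0.0
bolt1 [0.4958 0.2932 0.0103] 0.0
bolt2 [0.5006 0.3641 0.01  ] 0.0
lipL [0.5082 0.3214 0.141 ] 0.0002
lipR [0.5085 0.3342 0.1446] 0.0001
footL [0.4804 0.2802 0.0022] 0.0002
footR [0.4876 0.3794 0.0018] 0.0005
postL [0.5907 0.3073 0.1383] 0.0003
postR [0.5947 0.3369 0.1338] 0.0001
bolt 86.07799910304546 0.07108630728516475
lip 88.82577187372918 0.013311039457605426
foot 85.81368383347844 0.09953955393655206
post 82.32343342080632 0.030188805366699316
h 86.37002058277304 0.022518919500470188
stud [0.6318 0.0623 0.0334] [np.float64(0.0019127594189910584), np.float64(0.001912759418991194)] [0.6223 0.0724 0.055 ]
```

```bash
python3 - <<'E'
from h import *
go([.5494,.3223,.25],86.1); go([.5494,.3223,.172],86.1)
E
```

```text
t 3.925 pos [0.5573 0.2768 0.3293] yaw 86.05 tilt [-0.0001  0.0002] go [0.0367 0.1495 0.2645] roll -0.0003
t 3.925 pos [0.5573 0.2768 0.3293] yaw 86.05 tilt [-0.0001  0.0002] go [0.0367 0.1495 0.5245] roll -0.0003
```

>>> play_rows --targets '[[[0, 0.037, 0.15, 0.1, 0], [0, 0.037, 0.15, 0.2, 0], [0, 0.037, 0.15, 0.26, 0], [0.3, 0.037, 0.15, 0.35, 0], [0.3, 0.037, 0.15, 0.44, 0], [0.3, 0.037, 0.15, 0.524, 0], [0.3, 0.037, 0.15, 0.524, 0], [0.3, 0.037, 0.15, 0.524, 0]]]' --squeeze 50

```text
time_s: 4.92
eef_pos: [0.5507, 0.3217, 0.1734]
ee_rot: [[-0.997, 0.071, 0.002], [0.071, 0.997, 0.001], [-0.002, 0.001, -1.0]]
wrist_force: [0.2, -0.9, 0.3]
gripper_width: 0.0599
grasp_force: 0.0
```

```bash
python3 - <<'E'
from h import *
go([.5494,.3223,.172],86.1); print(robot.get_obs()["wrist_force"])
E
```

```text
t 4.925 pos [0.5507 0.3217 0.1734] yaw 85.94 tilt [0.0017 0.0008] go [0.0046 0.0016 0.0047] roll -0.0009
[ 0.20657152 -0.94021156  0.27036802]
```

>>> play_rows --targets '[[[0.6, 0.004, 0.002, 0.003, 0], [0.7, 0.004, 0.002, 0.003, 0], [1, 0.004, 0.002, 0.003, 0], [1, 0.004, 0.002, 0.003, 0], [1, 0.004, 0.002, 0.003, 0], [1, 0.004, 0.002, 0.003, 0], [1, 0.004, 0.002, 0.003, 0]]]' --squeeze 50

```text
time_s: 5.8
eef_pos: [0.5489, 0.3227, 0.172]
ee_rot: [[-0.998, 0.07, 0.001], [0.07, 0.998, 0.001], [-0.001, 0.001, -1.0]]
wrist_force: [-1.4, -1.2, 5.6]
gripper_width: 0.0212
grasp_force: 49.2
```

```bash
python3 - <<'E'
from h import *
np.set_printoptions(precision=4,suppress=True)
o=robot.get_obs();p=np.array(o["eef_pos"]); print(o["wrist_force"],o["gripper_width"],o["grasp_force"])
u=np.array([np.cos(np.radians(-4)),np.sin(np.radians(-4)),0]); 
go(p+[0,0,.015],None); go(p+[0,0,.015]-u*.075); go(p+[0,0,.12]-u*.075)
E
```

```text
[-1.3659 -1.2373  5.6008] 0.021231995643609294 49.214580059051514
t 5.8 pos [0.5489 0.3227 0.172 ] yaw 85.98 tilt [0.0007 0.0006] go [-0.    0.   -0.05] roll 0
t 5.8 pos [0.5489 0.3227 0.172 ] yaw 85.98 tilt [0.0007 0.0006] go [ 0.25   -0.     -0.0502] roll 0
t 5.8 pos [0.5489 0.3227 0.172 ] yaw 85.98 tilt [0.0007 0.0006] go [ 0.2497  0.0002 -0.4002] roll 0
```

>>> play_rows --targets '[[[1, 0, 0, -0.025, 0], [1, 0, 0, -0.05, 0], [1, 0, 0, -0.05, 0]]]'

```text
time_s: 6.18
eef_pos: [0.549, 0.3226, 0.1869]
ee_rot: [[-0.998, 0.07, 0.001], [0.07, 0.998, 0.001], [-0.001, 0.001, -1.0]]
wrist_force: [-0.0, 0.4, -0.9]
gripper_width: 0.0214
grasp_force: 48.9
```

```bash
python3 - <<'E'
from h import *
o=robot.get_obs();print(o["wrist_force"],o["wrist_torque"],o["gripper_width"],o["eef_pos"])
E
```

```text
[-0.04927832  0.39888813 -0.88766096] [ 0.01286642 -0.01646851 -0.04054488] 0.021379156571946185 [0.54903111 0.32262674 0.18694937]
```

Held freely (-0.9 N). Now out over the lip, then up.

>>> play_rows --targets '[[[1, 0.05, 0, 0, 0], [1, 0.12, 0, 0, 0], [1, 0.19, 0, 0, 0], [1, 0.26, 0, 0, 0], [1, 0.26, 0, 0, 0], [1, 0.26, 0, -0.15, 0], [1, 0.26, 0, -0.3, 0], [1, 0.26, 0, -0.4, 0], [1, 0.26, 0, -0.4, 0], [1, 0.26, 0, -0.4, 0]]]'

```text
time_s: 7.42
eef_pos: [0.4704, 0.3274, 0.305]
ee_rot: [[-0.998, 0.07, -0.001], [0.07, 0.998, -0.001], [0.001, -0.001, -1.0]]
wrist_force: [0.7, -0.5, -1.6]
gripper_width: 0.0215
grasp_force: 49.6
```

```bash
python3 - <<'E'
from h import *
np.set_printoptions(precision=4,suppress=True)
o=robot.get_obs();print(o["wrist_force"],o["gripper_width"])
p=np.array(o["eef_pos"]); go(p)
for c in("scene","top"):
    snap(c,c+"1.png")
    for q in("tip","eye","probe","hook","rack_stud","plate_stud"):
        print(c,q,[(np.round(r["centre"],1).tolist(),round(r["confidence"],2)) for r in imaging.tip_of(c,q)][:3])
    print(proj(c,p-[0,0,.145]),proj(c,p))
E
```

```text
[ 0.6567 -0.4648 -1.6434] 0.02149205747568479
t 7.425 pos [0.4704 0.3274 0.305 ] yaw 85.97 tilt [-0.0013 -0.0012] go [0. 0. 0.] roll 0
scene tip []
scene eye [([447.5, 275.4], 0.9)]
scene probe [([434.1, 304.2], 0.84)]
scene hook [([414.1, 335.0], 0.78)]
scene rack_stud [([231.2, 211.1], 0.7)]
scene plate_stud [([467.4, 291.3], 0.69), ([258.1, 166.3], 0.62), ([290.7, 320.9], 0.55)]
[437.322  304.1776] [450.8948 260.0999]
top tip []
top eye [([368.1, 274.5], 0.49), ([186.4, 218.5], 0.27)]
top probe []
top hook [([163.1, 212.0], 0.91), ([419.9, 249.2], 0.52)]
top rack_stud [([419.8, 249.7], 0.62)]
top plate_stud [([445.7, 330.3], 0.96), ([163.2, 305.8], 0.92), ([283.6, 182.7], 0.78)]
[160.7618 243.2251] [137.8819 236.7773]
```

```bash
python3 - <<'E'
from h import *
go([.4859,-.2291,.300])
cs=[]
for f,(x,y) in(("scene1",(440,290)),("scene1",(231,211)),("scene1",(291,320)),("top1",(419,248)),("top1",(286,184))):
    cs.append(cv2.resize(cv2.imread(f"pics/{f}.png")[y-30:y+30,x-20:x+20],None,fx=4,fy=4,interpolation=2))
cv2.imwrite("pics/z3.png",np.hstack(cs))
E
```

```text
t 8.125 pos [0.4708 0.3279 0.3062] yaw 85.98 tilt [0.0001 0.    ] go [-0.1803 -1.8486  0.0207] roll 0
```

View pics/z3.png

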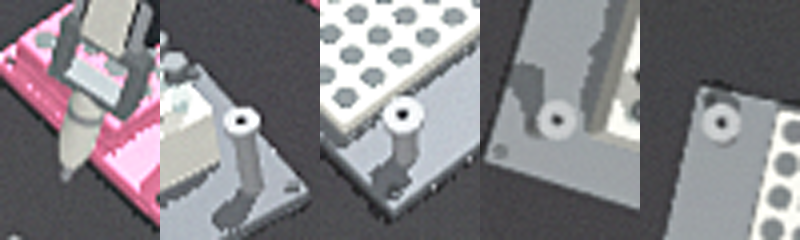

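The crops show the probe tip at scene (436.8,304.5), matching the predicted (437.3,304.2). The rack stud's dot is at scene (231.3,211.3) and top (418.3,248.3). The plate stud's dot is at scene (291.8,318.5) and top (286.3,184.3).

```bash
python3 - <<'E'
from h import *
np.set_printoptions(precision=4,suppress=True)
for n,a,b,z in(("rack",(231.1,211.1),(418.1,248.1),.075),("plate",(291.6,318.3),(286.1,184.1),.055)):
    print(n,*tri([ray("scene",a),ray("top",b)]),atz("scene",a,z),atz("top",b,z))
print(tri([ray("scene",(414.8,336.5)),ray("top",(165.9,211.0))]))
E
```

```text
rack [ 0.4834 -0.2292  0.0725] [np.float64(0.0009376441951479488), np.float64(0.0009376441951478639)] [ 0.4853 -0.2282  0.075 ] [ 0.4826 -0.2279  0.075 ]
plate [0.624  0.0757 0.0555] [np.float64(0.0006304002069450588), np.float64(0.0006304002069449221)] [0.6241 0.075  0.055 ] [0.6237 0.0762 0.055 ]
(array([0.5433, 0.3263, 0.1325]), [np.float64(0.0020416316952259128), np.float64(0.0020416316952259123)])
```

>>> play_rows --targets '[[[1, -0.02, -0.1, 0, 0], [1, -0.04, -0.3, 0, 0], [1, -0.06, -0.5, 0, 0], [1, -0.08, -0.7, 0, 0], [1, -0.09, -0.9, 0, 0], [1, -0.09, -1, 0, 0]]]'

```text
time_s: 8.88
eef_pos: [0.4765, 0.023, 0.3066]
ee_rot: [[-0.997, 0.074, 0.001], [0.074, 0.997, -0.001], [-0.001, -0.001, -1.0]]
wrist_force: [-0.2, 0.3, -1.9]
gripper_width: 0.0212
grasp_force: 49.5
```

```bash
python3 - <<'E'
from h import *
go([.484,-.2265,.290],86)
E
```

```text
t 8.875 pos [0.4765 0.023  0.3066] yaw 85.73 tilt [ 0.0007 -0.0006] go [-0.0869 -0.8275  0.0557] roll -0.0015
```

>>> play_rows --targets '[[[1, -0.02, -0.2, 0, 0], [1, -0.04, -0.4, 0, 0], [1, -0.06, -0.6, 0, 0], [1, -0.08, -0.75, 0.03, 0], [1, -0.087, -0.832, 0.056, 0], [1, -0.087, -0.832, 0.056, 0], [1, -0.087, -0.832, 0.056, 0], [1, -0.087, -0.832, 0.056, 0]]]'

```text
time_s: 9.88
eef_pos: [0.4858, -0.2227, 0.2897]
ee_rot: [[-0.998, 0.068, 0.001], [0.068, 0.998, 0.001], [-0.001, 0.001, -1.0]]
wrist_force: [-0.4, -0.2, -0.2]
gripper_width: 0.021
grasp_force: 49.5
```

```bash
python3 - <<'E'
from h import *
s,t=go([.484,-.228,.250],86); go([.484,-.228,.222])
snap("wrist","w3.png");snap("scene","s3.png")
p=np.array(robot.get_obs()["eef_pos"])
print("wrist pred tip",proj("wrist",p-[0,0,.147]),"stud",proj("wrist",[.484,-.228,.075]),imaging.tip_of("wrist","rack_stud")[:2])
a=proj("scene",p-[0,0,.147]).astype(int);print(a)
i=cv2.imread("pics/w3.png"); j=cv2.imread("pics/s3.png")[a[1]-60:a[1]+90,a[0]-50:a[0]+50]
cv2.imwrite("pics/z4.png",np.hstack([cv2.resize(i[150:450,215:415],None,fx=2,fy=2),cv2.resize(j,(400,600),interpolation=2)]))
E
```

```text
t 9.875 pos [ 0.4858 -0.2227  0.2897] yaw 86.1 tilt [0.0006 0.0005] go [ 0.0047 -0.0181  0.1323] roll 0.0006
t 9.875 pos [ 0.4858 -0.2227  0.2897] yaw 86.1 tilt [0.0006 0.0005] go [ 0.0048 -0.0182  0.2257] roll 0
wrist pred tip [315.21873183 233.26438481] stud [310.2509338  212.80717205] [{'centre': [309.0, 210.3], 'confidence': 0.9}]
[229 192]
```

View pics/z4.png

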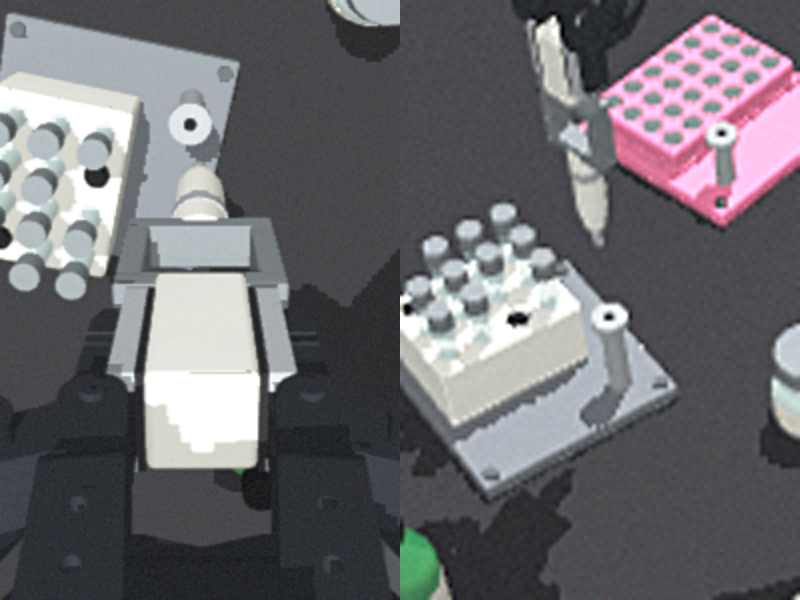

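The wrist crop shows the rack stud's dot at full-picture (310,212), against a predicted (310.3,212.8). The scene crop shows the tip at (228.5,192.8), against a predicted (229,192). The calibration agrees, so I go down.

>>> play_rows --targets '[[[1, 0.005, -0.018, 0.03, 0], [1, 0.005, -0.018, 0.07, 0], [1, 0.005, -0.018, 0.11, 0], [1, 0.005, -0.018, 0.15, 0], [1, 0.005, -0.018, 0.18, 0], [1, 0.005, -0.018, 0.18, 0], [1, 0.005, -0.018, 0.18, 0]]]'

```text
time_s: 10.9
eef_pos: [0.4836, -0.2295, 0.2357]
ee_rot: [[-0.998, 0.07, 0.001], [0.07, 0.998, -0.0], [-0.001, -0.0, -1.0]]
wrist_force: [0.4, -0.1, -1.8]
gripper_width: 0.0213
grasp_force: 49.6
```

```bash
python3 - <<'E'
from h import *
print(robot.get_obs()["wrist_force"]); go([.484,-.2283,.222],86)
E
```

```text
[ 0.36023228 -0.12070646 -1.81019651]
t 10.9 pos [ 0.4836 -0.2295  0.2357] yaw 85.98 tilt [ 0.0005 -0.0003] go [-0.0009  0.0041  0.0456] roll -0.0001
```

>>> play_rows --targets '[[[1, 0, 0.003, 0.015, 0], [1, 0, 0.003, 0.03, 0], [1, 0, 0.003, 0.038, 0], [1, 0, 0.003, 0.043, 0], [1, 0, 0.003, 0.048, 0], [1, 0, 0.003, 0.053, 0], [1, 0, 0.003, 0.053, 0]]]'

```text
time_s: 11.78
eef_pos: [0.4835, -0.2285, 0.2196]
ee_rot: [[-0.998, 0.07, 0.0], [0.07, 0.998, -0.0], [-0.0, -0.0, -1.0]]
wrist_force: [-0.1, 0.2, 1.6]
gripper_width: 0.0213
grasp_force: 49.8
```

```bash
python3 - <<'E'
from h import *
np.set_printoptions(precision=4,suppress=True)
print(robot.get_obs()["wrist_force"]); go([.484,-.2283,.222],86)
snap("scene","s4.png");snap("top","t4.png")
cs=[cv2.resize(cv2.imread(f"pics/{f}.png")[y-30:y+30,x-40:x+40],None,fx=5,fy=5,interpolation=2) for f,x,y in(("s4",231,200),("t4",419,247))]
cv2.imwrite("pics/z5.png",np.hstack(cs)); print(robot.get_obs()["wrist_force"])
E
```

```text
[-0.1239  0.2112  1.5977]
t 11.775 pos [ 0.4835 -0.2285  0.2196] yaw 85.98 tilt [ 0.0002 -0.0001] go [-0.0015  0.0008 -0.0079] roll -0.0001
[-0.035   0.4028  1.7498]
```

View pics/z5.png

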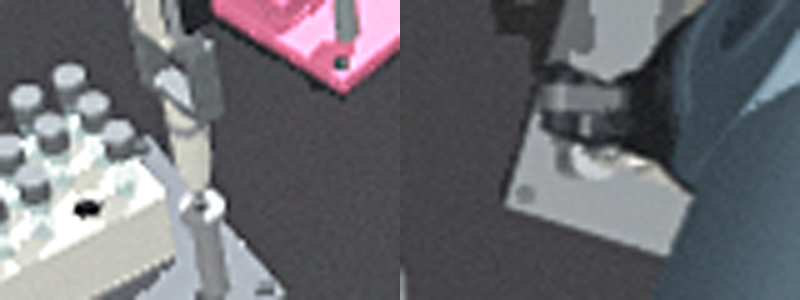

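The scene crop shows the tip resting on the dot of the rack stud at about (231,211), with about 3 N net force. I hold, then rise.

>>> play_rows --targets '[[[1, 0, 0, 0, 0], [1, 0, 0, 0, 0], [1, 0, 0, 0, 0], [1, 0, 0, 0, 0], [1, 0, 0, 0, 0], [1, 0, 0, 0, 0], [1, 0, 0, 0, 0], [1, 0, 0, -0.02, 0], [1, 0, 0, -0.06, 0], [1, 0, 0, -0.14, 0], [1, 0, 0, -0.22, 0], [1, 0, 0, -0.27, 0], [1, 0, 0, -0.27, 0]]]'

```text
time_s: 13.5
eef_pos: [0.484, -0.2287, 0.3016]
ee_rot: [[-0.998, 0.07, 0.002], [0.07, 0.998, -0.001], [-0.002, -0.0, -1.0]]
wrist_force: [-0.1, -0.7, -0.9]
gripper_width: 0.0214
grasp_force: 49.6
```

```bash
python3 - <<'E'
from h import *
print(robot.get_obs()["wrist_force"]); go([.624,.0756,.26],86)
E
```

```text
[-0.06981227 -0.66173948 -0.88446783]
t 13.5 pos [ 0.484  -0.2287  0.3016] yaw 85.98 tilt [ 0.0022 -0.0005] go [-0.3943  1.0444  0.1391] roll -0.0001
```

>>> play_rows --targets '[[[1, -0.03, 0.08, 0, 0], [1, -0.1, 0.25, 0, 0], [1, -0.18, 0.43, 0, 0], [1, -0.25, 0.61, 0, 0], [1, -0.32, 0.79, 0, 0], [1, -0.37, 0.93, 0, 0], [1, -0.39, 1, 0.04, 0], [1, -0.39, 1, 0.06, 0], [1, -0.39, 1, 0.06, 0], [1, -0.39, 1, 0.06, 0]]]'

```text
time_s: 14.75
eef_pos: [0.621, 0.0601, 0.2828]
ee_rot: [[-0.997, 0.073, 0.0], [0.073, 0.997, -0.001], [-0.0, -0.001, -1.0]]
wrist_force: [1.0, 0.5, -0.7]
gripper_width: 0.0213
grasp_force: 49.5
```

```bash
python3 - <<'E'
from h import *
print(robot.get_obs()["wrist_force"]); go([.624,.0756,.222],86)
imaging.camera("wrist"); print(proj("wrist",[.624,.0756,.055]),imaging.tip_of("wrist","plate_stud")[:3])
E
```

```text
[ 1.01148743  0.51584272 -0.72078132]
t 14.75 pos [0.621  0.0601 0.2828] yaw 85.8 tilt [ 0.0002 -0.0008] go [-0.0063  0.0523  0.2027] roll -0.0011
[329.47222456 212.64649079] [{'centre': [329.0, 211.2], 'confidence': 0.95}]
```

>>> play_rows --targets '[[[1, -0.006, 0.03, 0.04, 0], [1, -0.006, 0.052, 0.08, 0], [1, -0.006, 0.052, 0.13, 0], [1, -0.006, 0.052, 0.18, 0], [1, -0.006, 0.052, 0.215, 0], [1, -0.006, 0.052, 0.22, 0], [1, -0.006, 0.052, 0.22, 0]]]'

```text
time_s: 15.72
eef_pos: [0.6244, 0.0779, 0.2168]
ee_rot: [[-0.998, 0.07, 0.001], [0.07, 0.998, 0.0], [-0.001, 0.0, -1.0]]
wrist_force: [-0.7, 0.7, -0.9]
gripper_width: 0.0215
grasp_force: 49.5
```

```bash
python3 - <<'E'
from h import *
print(robot.get_obs()["wrist_force"]); go([.624,.0756,.1995],86)
E
```

```text
[-0.68051555  0.73426215 -0.9162034 ]
t 15.725 pos [0.6244 0.0779 0.2168] yaw 85.97 tilt [0.0006 0.    ] go [ 0.0007 -0.0077  0.0576] roll -0.0002
```

>>> play_rows --targets '[[[1, 0, -0.007, 0.015, 0], [1, 0, -0.007, 0.03, 0], [1, 0, -0.007, 0.04, 0], [1, 0, -0.007, 0.046, 0], [1, 0, -0.007, 0.052, 0], [1, 0, -0.007, 0.057, 0], [1, 0, -0.007, 0.057, 0]]]'

```text
time_s: 16.6
eef_pos: [0.624, 0.076, 0.1996]
ee_rot: [[-0.998, 0.07, 0.0], [0.07, 0.998, 0.0], [-0.0, 0.0, -1.0]]
wrist_force: [-1.1, -0.3, 1.6]
gripper_width: 0.0213
grasp_force: 49.7
```

```bash
python3 - <<'E'
from h import *
print(robot.get_obs()["wrist_force"]); go([.624,.0756,.1995],86)
snap("scene","s5.png")
cv2.imwrite("pics/z6.png",cv2.resize(cv2.imread("pics/s5.png")[280:340,250:330],None,fx=5,fy=5,interpolation=2)); print(robot.get_obs()["wrist_force"])
E
```

```text
[-1.05503155 -0.28719193  1.64082283]
t 16.6 pos [0.624  0.076  0.1996] yaw 85.98 tilt [0.0003 0.0001] go [-0.     -0.0012  0.0003] roll -0.0001
[-0.3683988  -0.71665082  1.8012472 ]
```

View pics/z6.png

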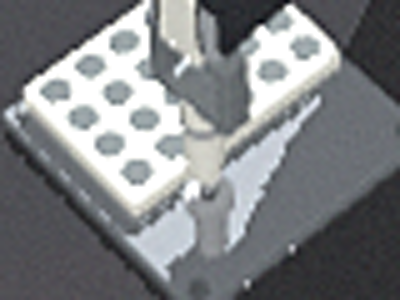

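The crop shows the tip on the plate stud's top at about (291,318), again with about 3 N. I hold, then rise.

>>> play_rows --targets '[[[1, 0, 0, 0, 0], [1, 0, 0, 0, 0], [1, 0, 0, 0, 0], [1, 0, 0, 0, 0], [1, 0, 0, 0, 0], [1, 0, 0, 0, 0], [1, 0, 0, 0, 0], [1, 0, 0, -0.02, 0], [1, 0, 0, -0.06, 0], [1, 0, 0, -0.14, 0], [1, 0, 0, -0.24, 0], [1, 0, 0, -0.34, 0], [1, 0, 0, -0.34, 0]]]'

```text
time_s: 18.27
eef_pos: [0.6255, 0.0759, 0.3046]
ee_rot: [[-0.998, 0.07, 0.005], [0.07, 0.998, 0.001], [-0.005, 0.001, -1.0]]
wrist_force: [0.4, 0.5, -1.6]
gripper_width: 0.0215
grasp_force: 49.5
```

```bash
python3 - <<'E'
from h import *
print(robot.get_obs()["wrist_force"]); go([.4685,.3283,.30],86); go([.4685,.3283,.187],86)
E
```

```text
[ 0.40619158  0.46352607 -1.56489499]
t 18.275 pos [0.6255 0.0759 0.3046] yaw 85.97 tilt [0.0055 0.001 ] go [0.5811 0.8025 0.0132] roll -0.0002
t 18.275 pos [0.6255 0.0759 0.3046] yaw 85.97 tilt [0.0055 0.001 ] go [0.5832 0.802  0.3899] roll -0.0002
```

>>> play_rows --targets '[[[1, 0.08, 0.05, 0, 0], [1, 0.25, 0.1, 0, 0], [1, 0.42, 0.2, 0, 0], [1, 0.54, 0.34, 0, 0], [1, 0.583, 0.5, 0, 0], [1, 0.583, 0.66, 0, 0], [1, 0.583, 0.78, 0, 0], [1, 0.583, 0.803, 0, 0], [1, 0.583, 0.803, 0, 0], [1, 0.583, 0.803, 0, 0], [1, 0.583, 0.803, 0, 0]]]'

```text
time_s: 19.65
eef_pos: [0.4666, 0.3272, 0.3015]
ee_rot: [[-0.997, 0.072, 0.0], [0.072, 0.997, -0.0], [-0.0, -0.0, -1.0]]
wrist_force: [0.1, 0.7, -1.4]
gripper_width: 0.0214
grasp_force: 49.4
```

```bash
python3 - <<'E'
from h import *
print(robot.get_obs()["wrist_force"]); go([.4685,.3283,.187],86)
E
```

```text
[ 0.10703835  0.65385626 -1.42908612]
t 19.65 pos [0.4666 0.3272 0.3015] yaw 85.88 tilt [ 0.0001 -0.0003] go [-0.0059  0.004   0.3817] roll -0.0007
```

>>> play_rows --targets '[[[1, -0.006, 0.004, 0.06, 0], [1, -0.006, 0.004, 0.16, 0], [1, -0.006, 0.004, 0.26, 0], [1, -0.006, 0.004, 0.34, 0], [1, -0.006, 0.004, 0.382, 0], [1, -0.006, 0.004, 0.382, 0], [1, -0.006, 0.004, 0.382, 0], [1, -0.006, 0.004, 0.382, 0]]]'

```text
time_s: 20.65
eef_pos: [0.4687, 0.33, 0.1877]
ee_rot: [[-0.998, 0.07, 0.001], [0.07, 0.998, 0.001], [-0.001, 0.001, -1.0]]
wrist_force: [-0.2, -0.4, -0.4]
gripper_width: 0.0214
grasp_force: 49.4
```

```bash
python3 - <<'E'
from h import *
print(robot.get_obs()["wrist_force"]); go([.547,.3233,.187],86)
E
```

```text
[-0.21957134 -0.37015582 -0.44840885]
t 20.65 pos [0.4687 0.33   0.1877] yaw 85.98 tilt [0.0013 0.0012] go [-0.2618 -0.004   0.0027] roll -0.0001
```

>>> play_rows --targets '[[[1, -0.04, -0.003, 0.002, 0], [1, -0.1, -0.003, 0.002, 0], [1, -0.16, -0.003, 0.002, 0], [1, -0.22, -0.003, 0.002, 0], [1, -0.262, -0.003, 0.002, 0], [1, -0.262, -0.003, 0.002, 0], [1, -0.262, -0.003, 0.002, 0]]]'

```text
time_s: 21.52
eef_pos: [0.5459, 0.3234, 0.1861]
ee_rot: [[-0.998, 0.07, -0.001], [0.07, 0.998, 0.0], [0.001, -0.0, -1.0]]
wrist_force: [0.7, -0.1, -0.4]
gripper_width: 0.0213
grasp_force: 49.4
```

```bash
python3 - <<'E'
from h import *
print(robot.get_obs()["wrist_force"]); go([.547,.3233,.1725],86)
snap("scene","s6.png")
cv2.imwrite("pics/z7.png",cv2.resize(cv2.imread("pics/s6.png")[290:410,340:480],None,fx=4,fy=4,interpolation=2))
E
```

```text
[ 0.65160274 -0.12696908 -0.44336769]
t 21.525 pos [0.5459 0.3234 0.1861] yaw 86.0 tilt [-0.0007  0.    ] go [-0.0036 -0.      0.0452] roll 0.0
```

View pics/z7.png

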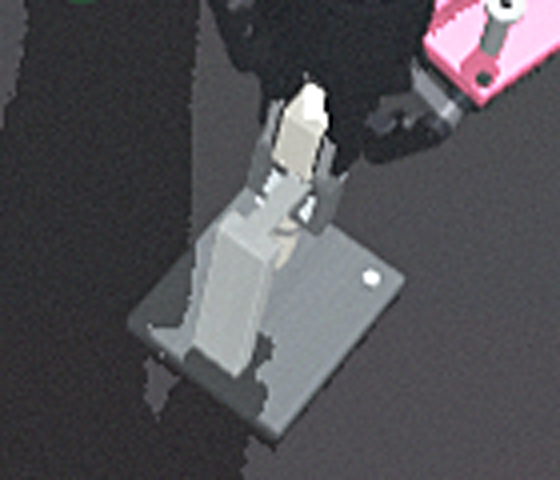

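The crop shows the bar passing through the eye frame, with the head just above it at about (415,320). Now I lower the probe onto the bar.

>>> play_rows --targets '[[[1, 0, 0, 0.015, 0], [1, 0, 0, 0.03, 0], [1, 0, 0, 0.04, 0], [1, 0, 0, 0.045, 0], [1, 0, 0, 0.047, 0], [1, 0, 0, 0.047, 0]]]'

```text
time_s: 22.32
eef_pos: [0.5467, 0.3232, 0.1722]
ee_rot: [[-0.998, 0.07, 0.0], [0.07, 0.998, 0.0], [-0.0, 0.0, -1.0]]
wrist_force: [0.2, 0.3, -1.1]
gripper_width: 0.0216
grasp_force: 49.6
```

```bash
python3 - <<'E'
from h import *
print(robot.get_obs()["wrist_force"]); go([.547,.3233,.1725],86)
E
```

```text
[ 0.18801806  0.28897075 -1.12199786]
t 22.325 pos [0.5467 0.3232 0.1722] yaw 85.98 tilt [0.0002 0.0001] go [-0.0011  0.0005 -0.001 ] roll -0.0001
```

>>> play_rows --targets '[[[1, 0, 0, 0.002, 0], [1, 0, 0, 0.004, 0], [1, 0, 0, 0.004, 0]]]'

```text
time_s: 22.7
eef_pos: [0.5468, 0.3233, 0.172]
ee_rot: [[-0.998, 0.07, 0.0], [0.07, 0.998, 0.0], [-0.0, 0.0, -1.0]]
wrist_force: [-3.3, -1.9, 7.5]
gripper_width: 0.0215
grasp_force: 50.6
```

>>> play_rows --targets '[[[1, 0, 0, -0.002, 0], [0.7, 0, 0, -0.002, 0], [0.6, 0, 0, -0.002, 0], [0.4, 0, 0, -0.002, 0], [0.2, 0, 0, -0.002, 0], [0, 0, 0, -0.002, 0], [0, 0, 0, -0.002, 0], [0, 0, 0, -0.002, 0]]]'

```text
time_s: 23.7
eef_pos: [0.5466, 0.3232, 0.1715]
ee_rot: [[-0.998, 0.07, 0.0], [0.07, 0.998, 0.0], [-0.0, 0.0, -1.0]]
wrist_force: [-0.2, -0.7, 0.0]
gripper_width: 0.0854
grasp_force: 0.0
```

>>> play_rows --targets '[[[0, 0, 0, -0.05, 0], [0, 0, 0, -0.12, 0], [0, 0, 0, -0.25, 0], [0, 0.05, 0, -0.4, 0], [0, 0.1, 0, -0.5, 0], [0, 0.1, 0, -0.5, 0], [0, 0.1, 0, -0.5, 0], [0, 0.1, 0, -0.5, 0]]]'

```text
time_s: 24.7
eef_pos: [0.5165, 0.3247, 0.3204]
ee_rot: [[-0.998, 0.071, -0.001], [0.071, 0.998, -0.001], [0.001, -0.002, -1.0]]
wrist_force: [-0.6, -0.7, 0.5]
gripper_width: 0.0854
grasp_force: 0.0
```

```bash
python3 - <<'E'
from h import *
print(robot.get_obs()["wrist_force"]); go([.547,.3233,.3])
snap("scene","s7.png");snap("wrist","w7.png")
a=cv2.resize(cv2.imread("pics/s7.png")[290:410,350:450],(400,480),interpolation=2)
cv2.imwrite("pics/z8.png",np.hstack([a,cv2.resize(cv2.imread("pics/w7.png")[150:330,235:385],(400,480),interpolation=2)]))
E
```

```text
[-0.57708785 -0.70043306  0.52677621]
t 24.7 pos [0.5165 0.3247 0.3204] yaw 85.95 tilt [-0.0014 -0.0014] go [-0.1018  0.0026  0.0678] roll 0
```

View pics/z8.png

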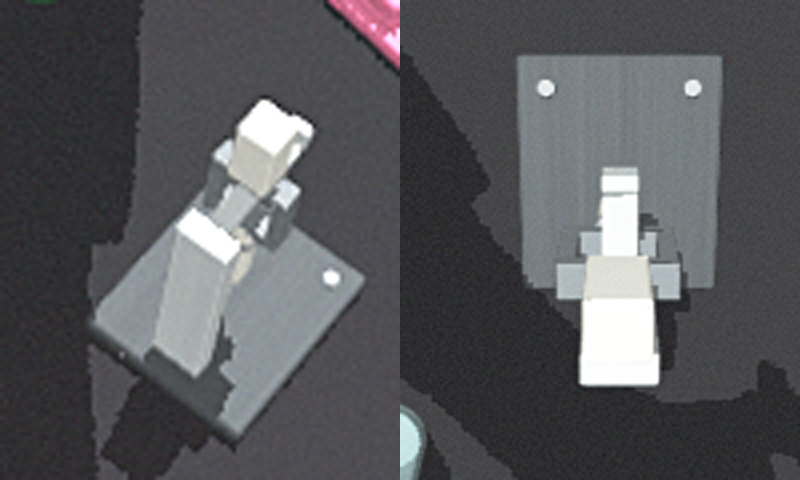

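The pictures show the probe hanging upright on the bar behind the lip, with the gripper clear of it. I let it settle for half a second, then hand in.

>>> play_rows --targets '[[[0, 0, 0, 0, 0], [0, 0, 0, 0, 0], [0, 0, 0, 0, 0], [0, 0, 0, 0, 0]]]'

```text
time_s: 25.3
eef_pos: [0.5167, 0.3253, 0.3215]
ee_rot: [[-0.998, 0.07, 0.0], [0.07, 0.998, -0.0], [-0.0, -0.0, -1.0]]
wrist_force: [0.6, 0.2, 0.3]
gripper_width: 0.0857
grasp_force: 0.0
```

```bash
python3 -c "
from plant import robot
print(robot.sign_off())"
```

```text
the job is handed in; nothing more can be done
None
```

I touched the rack stud and then the plate stud with the probe tip (about 3 N, rested over half a second each), hung the probe back on its hook, and handed the job in at 25 s; no verdict came back.

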